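Brace the bearing wash jar and twist its cap off

TASK

Push the fixture's bracing slide fully home so that its tongue locks the jar's foot, then unscrew the tight cap counter-clockwise and, once it comes free, lift it straight up. Finish still holding the cap level, a few centimetres straight above the open mouth, with the jar left braced and standing in its nest. Do not let the jar turn or lift on the way, and leave everything else where it is.

Things in the scene. Friction and masses are not known exactly. Their poses are not given: they have to be found in the camera images.
- fixture: fixture fixed to the table: dark steel base plate (x -50 to 50, y -205 to 65, z 0 to 10 mm) with a round aluminium nest ring (72 mm outside, 60 mm inside, top 24 mm above the table) in which the jar stands, and a bracing slide on the -y side. Origin: on the table, on the nest's axis. z up; +y is the direction in which the slide moves towards the jar.
- brace (a joint): travel (m) of the bracing slide along the fixture's +y, towards the jar: 0 fully back, 0.030 home at its stop, where its 13 mm wide steel tongue (top 39 mm above the table) lies between the two ears on the jar's foot and keeps the jar from turning. It drags with about 4 N and stays where it is left.
- brace_knob (a point): point on the axis of the slide's upright black round knob (18 mm across, 41 to 82 mm above the table), 65 mm above the table, at fixture x = 0, y = -145 mm plus the joint value. The block under the knob is 46 x 50 mm, its top 41 mm above the table. The knob can be pinched or pushed.
- jar: grey plastic wash jar, 57 mm across, 0.4 to 0.65 kg, loose in the nest with 1.5 mm play all round; it spins there until braced. Origin: centre of its underside, 10 mm above the table; z up. Shoulder 62 to 67 mm above the origin. Two ears on its -y side, 18 to 30 mm above the origin, 18 mm apart, out to 40 mm from the axis, face the tongue (within 0.03 rad) at the start.
- jar_mouth (a point): centre of the jar's mouth, on its axis, 90 mm above the jar's origin, 100 mm above the table. The 40 mm wide neck below it has two flange arcs, each 80 degrees long, centred on the jar's +x and -x; the two lugs inside the cap hook under them.
- cap: round knurled aluminium twist cap, 60 mm across, 34 mm high, with a low bar (44 x 5 mm, 4 mm high) on top along its x axis. Origin: centre of its skirt's underside, 70 mm above the jar's origin when tight; z up. It loosens counter-clockwise seen from above; turning takes 0.35 to 0.6 N m.
- cap_lugs (a point): point on the cap's axis at its lugs, 5 mm above its underside. Tight, the cap's x axis stands -0.26 to +0.09 rad (about +z) from the jar's; the lugs come free at about 0.92 rad and would catch again beyond 2.2 rad, so a turn of 1.25 to 1.9 rad (1.4 is good) frees it from any start. A 20 N spring seal inside keeps it tight and lifts it up to 3 mm once free.
- cup: bystander: brass cleaning cup, open, 60 mm across, 55 mm tall; origin on its underside
- yoyo: bystander: red plastic yo-yo lying flat, 56 mm across, 36 mm thick; origin on its underside
- canister: bystander: white plastic canister with a steel-coloured lid, 48 mm across, 90 mm tall, standing free on the table; origin on its underside
- gauge: bystander: steel bearing gauge, a 90 x 28 x 10 mm bar with three small pins, 18 mm high in all; origin on its underside
- driver: bystander: hex driver with a 70 x 16 x 16 mm aluminium handle and a 60 mm blade, lying down; origin on its underside
- collar: bystander: steel ring 36 mm across, 10 mm high; origin on its underside
- wrench: bystander: small steel wrench, 130 mm long, lying flat; origin on its underside
Mind the look-alikes: they are no part of the job. Leave any turquoise look-alike of the jar alone.

How it is judged:
By the outcome, as a careful person would: the job done as asked, in the order asked, and still so for the second after the job is handed in, while the arm keeps its last pose, push and grip.
It also fails if it takes over 42 s, if anything falls off the work surface, if the arm or the gripper's body presses on something with over 40 N, if the wrist force passes 120 N, or if a joint passes its speed limit or range.

ROBOT

A 7-joint arm with a two-finger parallel gripper is mounted at the origin on the work surface. World frame = base frame: x ahead of the robot, y to its left, z up, the work surface at z = 0. Lengths are in m, angles in rad, forces in N, time in s.
With the tool pointing down it reaches from about 0.425 to 0.975 m from the base axis. Payload 16.7 kg.
Tool frame: the origin (TCP) lies midway between the tips of the shut fingers; the grasp point (between the pads) lies robot.grip_point_offset behind it (robot.grip_point_offset is the distance from the TCP to the grasp point, in m); y points along the fingers, x is the direction in which the jaws open and shut, and the axes are right-handed (so a half turn about y gives the same grasp; the last joint's range is limited). The gripper opens to 85 mm and grips with 20 to 120 N. Pads are 22 mm wide; open, the fingers measure 114 mm over their backs; the gripper's body (76 mm by 85 mm) begins 54 mm behind the grasp point. The pads swing forward as they close: fully open they stand 13 mm farther back than shut.
Start: joints at [-1.302, 0.426, 0.074, 1.606, -0.034, 1.111, -0.067], TCP at [0.274, 0.617, 0.231] pointing down, gripper open.
Joint ranges: [-2.85, 2.85], [-0.5, 2.14], [-1.23, 1.37], [0.21, 2.46], [-1.02, 4.16], [0.16, 2.05], [-2.73, 2.73]. Speed limits (rad/s): [1.89, 1.89, 2.39, 2.39, 3.01, 3.01, 3.01].

INTERFACE

Orientations are given as a unit quaternion [w, x, y, z].
In Python, from bench import robot gives the robot as it stands.
- The arm moves only by the shell command python3 -m jog 'ROWS' [OPENING] [FORCE]. ROWS is JSON, a list of rows, each an object with "delta_pos": the shift along the tool's x, y, z in m, a list of three; "delta_rot": the turn, a rotation vector about the tool's x, y, z in degrees, a list of three. In form: [{"delta_pos": [tx, ty, tz], "delta_rot": [rx, ry, rz]}, ...]. A call has 1 to 8 rows; each row is the pose to reach, as a shift and turn from the pose commanded when the call began, along the tool's axes at that moment; what a row does not reach only later rows make up. A row lasts 1/8 s, in which the tool goes at most 62.5 mm and 10.7 degrees, less where a joint would pass 70% of its speed; a pose out of reach is approached as far as the arm can. A call with a gripper value outside its range is refused whole. OPENING is the finger opening in m, from 0 to 0.0854, set as the call begins (- or left out, the last holds). The fingers move at their own pace and stop on an object; FORCE is the grip in N (left out, the last holds). Time passes only in rows, so rows that repeat a pose let the fingers close. It gives the time, the measured TCP pose, the force and the opening at its end, in the units of the state.
- robot.get_state(): the state, without advancing time (a new reading comes with each control period).
- robot.read_camera(name): name is "scene" or "top" or "wrist"; returns a dict with "frame" (384x512x3 uint8, red, green, blue), "fx", "fy", "cx", "cy" (pixels), "R" (3x3) and "t" (3): a world point X has camera coordinates R X + t. Camera axes: x right, y down, z forward; pixel columns grow to the right and rows downward; lengths in m; the calibration is good to about 2 mm. A picture is of the moment at which its call begins. There is no depth.
- robot.hand_in(): hands the job in, once; it reports no verdict.
The state is a dict: "clock": time; "qpos": joint angles; "joint_vel": joint speeds; "tau": joint torques, N m; "position": TCP position; "tcp_rot": TCP orientation; "contact_force": force on the tool from outside, world axes, zero at the start; "moment": the same for the moment, N m; "grip_width": finger opening in m.
Only numpy, scipy, OpenCV 4.12 (cv2) and the standard library are available. Lean on these libraries where they do the work, as an engineer would, in place of code of your own. Each camera call takes 0.05 s, during which the arm holds its last target. There are 200 camera calls.

## Working session

There is one attempt and no reset: what is moved stays moved. The work goes in short steps, Python scripts to look and compute and a shell command to move; the robot and the scene stay as the last step left them, time stands still between calls to the robot, and variables do not carry over. Pictures are saved under pics/ and viewed, about 8 in all and at most 12, crops included, and the job is handed in when it is done.

```bash
mkdir -p pics
cat > h.py <<'E'
import numpy as np,cv2
from bench import robot
from scipy.spatial.transform import Rotation as Ro
def snap(n,f):
    c=robot.read_camera(n); cv2.imwrite('pics/'+f+'.png',c['frame'][:,:,::-1]); np.savez('pics/'+f+'.npz',**c); return c
def ray(c,u,v,z):
    R=np.array(c['R']);t=np.array(c['t']).ravel(); o=-R.T@t
    d=R.T@np.array([(u-c['cx'])/c['fx'],(v-c['cy'])/c['fy'],1]); return o+d*(z-o[2])/d[2]
def proj(c,X):
    p=np.array(c['R'])@np.array(X)+np.array(c['t']).ravel(); return float(c['fx']*p[0]/p[2]+c['cx']),float(c['fy']*p[1]/p[2]+c['cy'])
def st():
    s=robot.get_state(); w,x,y,z=s['tcp_rot']; return s,np.array(s['position']),Ro.from_quat([x,y,z,w])
E
python3 - <<'E'
from h import *
a=snap('top','t0')['frame'];b=snap('scene','s0')['frame']
s,p,R=st();print(s,R.as_matrix().round(3),robot.grip_point_offset)
cv2.imwrite('pics/both.png',cv2.resize(np.vstack([a,b]),None,fx=.78,fy=.78)[:,:,::-1])
cv2.imwrite('pics/t0b.png',cv2.resize(a,(800,600),interpolation=cv2.INTER_CUBIC)[:,:,::-1])
E
```

```text
{'clock': 0.1, 'qpos': array([-1.30148916,  0.42663136,  0.07383828,  1.60659259, -0.03409024,
        1.11077517, -0.0670961 ]), 'joint_vel': array([ 0.00299305, -0.00120057,  0.00022481, -0.00240457,  0.00059669,
        0.00030818, -0.00169712]), 'tau': array([ 7.38390401e-03, -9.51530814e+01,  3.77146259e+00, -4.64401925e+01,
        1.97184324e-02,  6.40427606e-03, -7.81628228e-05]), 'position': array([0.27436578, 0.61630106, 0.23068371]), 'tcp_rot': array([-0.59277345,  0.5932624 ,  0.38481189, -0.38545969]), 'contact_force': array([0.08211467, 0.3369863 , 0.21647376]), 'moment': array([-0.00614115,  0.00083008,  0.04087364]), 'grip_width': 0.08519733971328754} [[ 0.407 -0.    -0.914]
 [ 0.914 -0.001  0.407]
 [-0.001 -1.    -0.   ]] 0.0187
```

View pics/t0b.png

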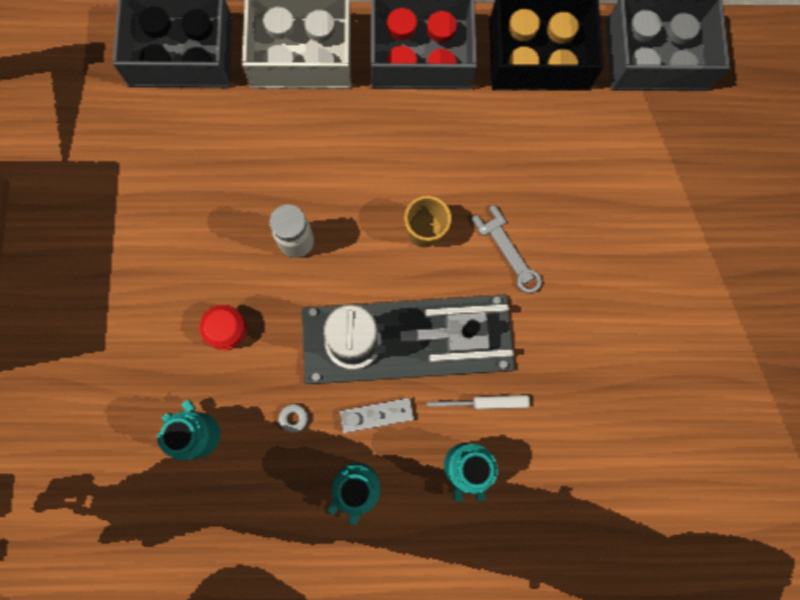

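View pics/s0.png

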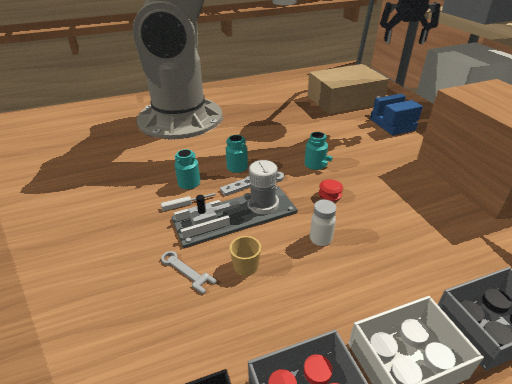

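The top view shows the fixture with the jar and white-looking cap at about (351,333), and the black knob at about (471,328), both in 800x600 pixels. The cap could be mistaken for the canister lid (290,220) or the yo-yo (222,327). The three turquoise jars (188,432), (355,490) and (471,468) are look-alikes of the jar. The one on the fixture plate, with the bar on top, is the target. I'll check it in a close crop.

Run:
```python
from h import *
a=cv2.imread('pics/t0.png')[180:255,185:340]
cv2.imwrite('pics/crop.png',cv2.resize(a,None,fx=5,fy=5,interpolation=cv2.INTER_CUBIC))
c=dict(np.load('pics/t0.npz')); 
print(-c['R'].T@c['t'].ravel(),c['R'].round(3))
```

```text
[0.41935337 0.06409996 0.85273472] [[-0.005 -1.     0.018]
 [-0.981  0.001 -0.193]
 [ 0.192 -0.019 -0.981]]
```

View pics/crop.png

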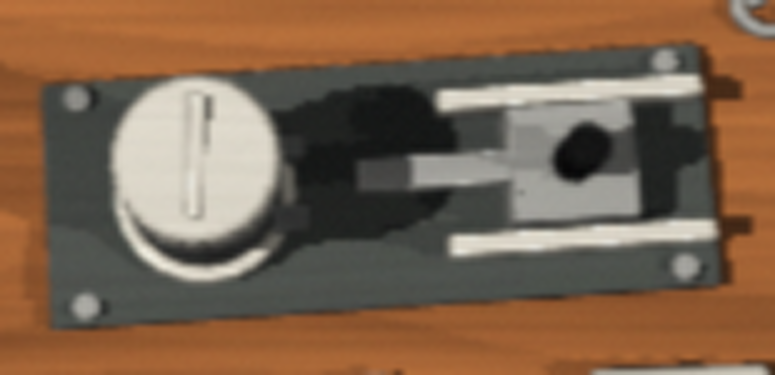

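The crop confirms it. The cap's disc is centred near (196,160) in the crop, with its bar running from (195,93) to (194,217). The slide is back, with the knob top near (590,148). The plate corners are at (44,86), (700,45), (722,286) and (52,327).

Run:
```python
from h import *
c=dict(np.load('pics/t0.npz'))
P=lambda u,v,z: ray(c,185+u/5-.4,180+v/5-.4,z)
k=[P(44,86,.01),P(700,45,.01),P(722,286,.01),P(52,327,.01)]
# local corners: image top = world +x ; image right = -y
loc=[]; k=np.array(k)[:,:2]; print(k.round(4))
# fixture +y: from right to left
for sx in (1,-1): # which side is fixture +x : y x z right-handed
    pass
L=np.array([[50,65],[50,-205],[-50,-205],[-50,65]])/1000
A=L-L.mean(0);B=k-k.mean(0)
U,S,V=np.linalg.svd(A.T@B);R=(U@V).T
print(np.linalg.det(R),'yaw',np.arctan2(R[1,0],R[0,0]));o=k.mean(0)-R@L.mean(0);print('origin',o.round(4),'res',(A@R.T-B).round(4).tolist())
print('cap',P(196,160,.114).round(4),'knob exp',(o+R@[0,-.145]).round(4),'knobtop',P(592,144,.082).round(4))
b=P(195,93,.118)-P(194,217,.118);print('bar',np.linalg.norm(b),np.arctan2(b[1],b[0]))
```

```text
[[ 0.574   0.1593]
 [ 0.5908 -0.1094]
 [ 0.4919 -0.1143]
 [ 0.4765  0.1541]]
0.9999999999999996 yaw 0.05880656359626282
origin [0.5292 0.0923] res [[0.0012, 0.0009], [0.0004, -0.0], [-0.0006, -0.001], [-0.001, 0.0001]]
cap [0.5282 0.0932 0.114 ] knob exp [ 0.5377 -0.0525] knobtop [ 0.5386 -0.0527  0.082 ]
bar 0.04422835217511445 -0.0015090361859529204
```

Run:
```python
from h import *
c=dict(np.load('pics/t0.npz'));s=dict(np.load('pics/s0.npz'))
print('box bottom',ray(s,419,155,0).round(3),ray(s,502,215,0).round(3))
b=ray(s,419,155,0)
for h in (.1,.15,.2,.25,.3): print(h,proj(s,[b[0],b[1],h]), ray(c,118/1.5625,162/1.5625,h).round(3),ray(c,105/1.5625,350/1.5625,h).round(3))
print('canister',ray(c,290/1.5625,218/1.5625,.09))
print('scene gripper',proj(s,[.274,.617,.231]))
```

```text
box bottom [0.478 0.581 0.   ] [0.747 0.586 0.   ]
0.1 (428.98818768170435, 122.74489259725608) [0.737 0.375 0.1  ] [0.508 0.373 0.1  ]
0.15 (434.4734443747991, 105.03121425984628) [0.716 0.354 0.15 ] [0.503 0.352 0.15 ]
0.2 (440.33053631180536, 86.11675895361185) [0.695 0.334 0.2  ] [0.497 0.332 0.2  ]
0.25 (446.598598971721, 65.87514548523063) [0.674 0.313 0.25 ] [0.491 0.311 0.25 ]
0.3 (453.3224595022334, 44.16161241155686) [0.652 0.292 0.3  ] [0.485 0.291 0.3  ]
canister [0.66953492 0.16718526 0.09      ]
scene gripper (401.94120761680307, 47.568552697911656)
```

```bash
cat >> h.py <<'E'
def to(x,y,z,yaw):
    "delta (tool axes) from measured pose to TCP xyz, tool x at yaw (rad), tool y down"
    s,p,R=st(); d=R.inv().apply(np.array([x,y,z])-p)
    cy,sy=np.cos(yaw),np.sin(yaw); T=Ro.from_matrix(np.array([[cy,0,-sy],[sy,0,cy],[0,-1,0]]))
    print('t',round(s['clock'],2),'tcp',p.round(4),'q7',round(s['qpos'][6],2),'F',np.round(s['contact_force'],1),'M',np.round(s['moment'],2),'w',round(s['grip_width'],4),'\n dpos',d.round(4),'drot',np.degrees((R.inv()*T).as_rotvec()).round(2))
E
python3 -m jog '[{"delta_pos":[-0.504,0,-0.513],"delta_rot":[0,62.6,0]},{"delta_pos":[-0.504,0,-0.513],"delta_rot":[0,62.6,0]},{"delta_pos":[-0.504,0,-0.513],"delta_rot":[0,62.6,0]},{"delta_pos":[-0.504,0,-0.513],"delta_rot":[0,62.6,0]},{"delta_pos":[-0.504,0,-0.513],"delta_rot":[0,62.6,0]},{"delta_pos":[-0.504,0,-0.513],"delta_rot":[0,62.6,0]},{"delta_pos":[-0.504,0,-0.513],"delta_rot":[0,62.6,0]},{"delta_pos":[-0.504,0,-0.513],"delta_rot":[0,62.6,0]}]'
python3 -c "
from h import *
to(.5377,-.0525,.16,.0588)"
```

```text
clock: 1.1
position: [0.4581, 0.1495, 0.2314]
tcp_rot: [0.707, -0.707, -0.021, 0.021]
contact_force: [1.8, 0.3, 1.0]
grip_width: 0.0854
t 1.1 tcp [0.4581 0.1495 0.2314] q7 -0.32 F [1.8 0.3 1. ] M [-0.02 -0.09  0.05] w 0.0854 
 dpos [ 0.0674  0.0713 -0.2065] drot [-0.02  0.05  0.  ]
```

```bash
python3 -m jog '[{"delta_pos":[0.067,0.02,-0.2065],"delta_rot":[0,0,0]},{"delta_pos":[0.067,0.02,-0.2065],"delta_rot":[0,0,0]},{"delta_pos":[0.067,0.02,-0.2065],"delta_rot":[0,0,0]},{"delta_pos":[0.067,0.05,-0.2065],"delta_rot":[0,0,0]},{"delta_pos":[0.067,0.07,-0.2065],"delta_rot":[0,0,0]},{"delta_pos":[0.067,0.07,-0.2065],"delta_rot":[0,0,0]},{"delta_pos":[0.067,0.07,-0.2065],"delta_rot":[0,0,0]}]'
python3 -c "
from h import *
to(.5377,-.0525,.049,.0588)
c=snap('wrist','w1')
print([proj(c,q) for q in ([.5377,-.0525,.082],[.529,.0923,.114])])"
```

```text
clock: 1.98
position: [0.5372, -0.0504, 0.162]
tcp_rot: [0.707, -0.707, -0.021, 0.021]
contact_force: [-0.3, -1.4, 1.0]
grip_width: 0.0854
t 1.98 tcp [ 0.5372 -0.0504  0.162 ] q7 0.28 F [-0.3 -1.4  1. ] M [ 0.02  0.01 -0.04] w 0.0854 
 dpos [ 0.0003  0.113  -0.0021] drot [-0.    0.06  0.03]
[(256.1607501140065, 200.18933960950847), (256.7361925422222, -23.879309259014008)]
```

View pics/w1.png

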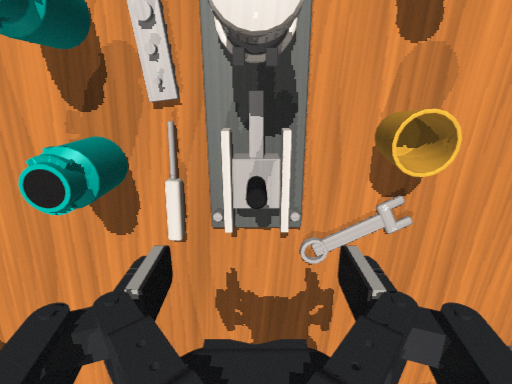

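The knob is at about (256,195) and the projection predicts (256,200), so the two agree. I'll descend and pinch it.

```bash
python3 -m jog '[{"delta_pos":[0,0.05,-0.002],"delta_rot":[0,0,0]},{"delta_pos":[0,0.09,-0.002],"delta_rot":[0,0,0]},{"delta_pos":[0,0.113,-0.002],"delta_rot":[0,0,0]},{"delta_pos":[0,0.113,-0.002],"delta_rot":[0,0,0]}]'
python3 -m jog '[{"delta_pos":[0,0,0],"delta_rot":[0,0,0]},{"delta_pos":[0,0,0],"delta_rot":[0,0,0]},{"delta_pos":[0,0,0],"delta_rot":[0,0,0]},{"delta_pos":[0,0,0],"delta_rot":[0,0,0]},{"delta_pos":[0,0,0],"delta_rot":[0,0,0]},{"delta_pos":[0,0,0],"delta_rot":[0,0,0]}]' 0 50
python3 -c "
from h import *
to(.5377-.0018,-.0525+.030,.049,.0588)"
```

```text
clock: 2.52
position: [0.5367, -0.0523, 0.048]
tcp_rot: [0.707, -0.707, -0.021, 0.022]
contact_force: [-0.2, 0.0, 0.5]
grip_width: 0.0857
clock: 3.28
position: [0.5386, -0.0525, 0.0491]
tcp_rot: [0.707, -0.707, -0.022, 0.02]
contact_force: [5.5, 0.7, 6.1]
grip_width: 0.0168
t 3.27 tcp [ 0.5386 -0.0525  0.0491] q7 0.41 F [5.5 0.7 6.1] M [ 0.29 -0.94  0.  ] w 0.0168 
 dpos [-0.0009  0.0001  0.0301] drot [0.   0.05 0.16]
```

```bash
python3 -m jog '[{"delta_pos":[0.001,0,0.007],"delta_rot":[0,0,0]},{"delta_pos":[0.0015,0,0.014],"delta_rot":[0,0,0]},{"delta_pos":[0.0015,0,0.021],"delta_rot":[0,0,0]},{"delta_pos":[0.0015,0,0.027],"delta_rot":[0,0,0]},{"delta_pos":[0.0015,0,0.027],"delta_rot":[0,0,0]}]'
python3 -c "
from h import *
to(.5386-.0018,-.0525+.030,.049,.0588)"
python3 -m jog '[{"delta_pos":[0,0,0.003],"delta_rot":[0,0,0]},{"delta_pos":[0,0,0.006],"delta_rot":[0,0,0]},{"delta_pos":[0,0,0.006],"delta_rot":[0,0,0]},{"delta_pos":[0,0,0.006],"delta_rot":[0,0,0]}]'
python3 -c "
from h import *
to(.5386-.0018,-.0525+.030,.049,.0588)"
```

```text
clock: 3.9
position: [0.5369, -0.0256, 0.049]
tcp_rot: [0.707, -0.707, -0.021, 0.021]
contact_force: [-4.8, 1.0, 16.3]
grip_width: 0.0167
t 3.9 tcp [ 0.5369 -0.0256  0.049 ] q7 0.36 F [-4.8  1.  16.3] M [0.27 1.1  0.04] w 0.0167 
 dpos [0.0001 0.     0.0031] drot [-0.02  0.04  0.  ]
clock: 4.4
position: [0.5368, -0.0226, 0.0491]
tcp_rot: [-0.706, 0.708, 0.02, -0.02]
contact_force: [-3.0, -15.4, 13.2]
grip_width: 0.0166
t 4.4 tcp [ 0.5368 -0.0226  0.0491] q7 0.35 F [ -3.  -15.4  13.2] M [-3.26  0.66  0.1 ] w 0.0166 
 dpos [0.     0.0001 0.0001] drot [ 0.14 -0.11  0.05]
```

```bash
python3 -m jog '[{"delta_pos":[0,0,-0.003],"delta_rot":[0,0,0]},{"delta_pos":[0,0,-0.003],"delta_rot":[0,0,0]},{"delta_pos":[0,0,-0.003],"delta_rot":[0,0,0]},{"delta_pos":[0,0,-0.003],"delta_rot":[0,0,0]}]' 0.0854 
python3 -m jog '[{"delta_pos":[0,-0.06,0],"delta_rot":[0,0,0]},{"delta_pos":[0,-0.12,0],"delta_rot":[0,0,0]},{"delta_pos":[0,-0.16,0.03],"delta_rot":[0,10,0]},{"delta_pos":[0,-0.16,0.06],"delta_rot":[0,20,0]},{"delta_pos":[0,-0.16,0.07],"delta_rot":[0,30,0]},{"delta_pos":[0,-0.16,0.07],"delta_rot":[0,40,0]},{"delta_pos":[0,-0.16,0.07],"delta_rot":[0,40,0]},{"delta_pos":[0,-0.16,0.07],"delta_rot":[0,40,0]}]'
python3 - <<'E'
from h import *
to(.529,.0928,.16,.0588-np.radians(40))
c=snap('wrist','w2'); a=snap('top','t2')
print([proj(c,q) for q in ([.529,.0928,.114],[.5368,-.0225,.082])])
w=c['frame']; t=cv2.resize(a['frame'][170:265,185:335],(606,384),interpolation=cv2.INTER_CUBIC)
x=np.hstack([w,t])[:,:,::-1]; cv2.imwrite('pics/m2.png',cv2.resize(x,None,fx=.71,fy=.71))
E
```

```text
clock: 4.9
position: [0.5367, -0.0225, 0.0483]
tcp_rot: [0.707, -0.707, -0.021, 0.021]
contact_force: [-0.1, 0.2, 0.1]
grip_width: 0.0855
clock: 5.9
position: [0.5326, 0.0471, 0.2083]
tcp_rot: [-0.672, 0.672, -0.221, 0.221]
contact_force: [-0.3, 1.2, -0.2]
grip_width: 0.0854
t 5.9 tcp [0.5326 0.0471 0.2083] q7 -0.59 F [-0.3  1.2 -0.2] M [-0.02 -0.   -0.03] w 0.0854 
 dpos [-0.03    0.0483  0.0346] drot [ 0.01  0.26 -0.  ]
[(219.2858621080786, 151.71864758007686), (299.10336155535884, 230.90525263185017)]
```

View pics/m2.png

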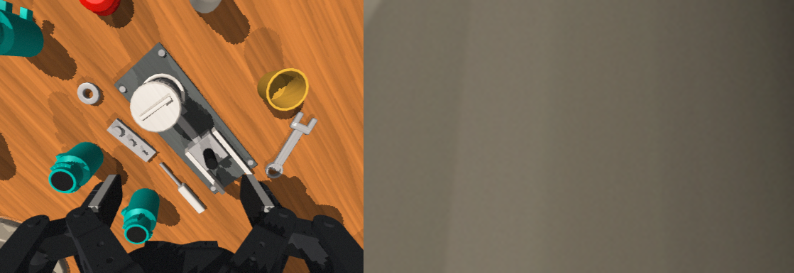

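The wrist view puts the cap at about (220,151), against a predicted (219,152). The slide block is up against the jar. The top camera is blocked by the arm. Next I'll descend onto the cap.

```bash
python3 -m jog '[{"delta_pos":[-0.03,0.02,0.0345],"delta_rot":[0,0,0]},{"delta_pos":[-0.03,0.06,0.0345],"delta_rot":[0,0,0]},{"delta_pos":[-0.03,0.1,0.0345],"delta_rot":[0,0,0]},{"delta_pos":[-0.03,0.132,0.0345],"delta_rot":[0,0,0]},{"delta_pos":[-0.03,0.132,0.0345],"delta_rot":[0,0,0]}]'
python3 -c "
from h import *
to(.529,.0928,.076,.0588-np.radians(40))"
python3 -m jog '[{"delta_pos":[0,0,0],"delta_rot":[0,0,0]},{"delta_pos":[0,0,0],"delta_rot":[0,0,0]},{"delta_pos":[0,0,0],"delta_rot":[0,0,0]},{"delta_pos":[0,0,0],"delta_rot":[0,0,0]},{"delta_pos":[0,0,0],"delta_rot":[0,0,0]}]' 0.04 90
python3 -c "
from h import *
to(.529,.0928,.076,.0588-np.radians(40))"
```

```text
clock: 6.62
position: [0.5279, 0.092, 0.0748]
tcp_rot: [-0.67, 0.672, -0.223, 0.221]
contact_force: [-0.3, -0.6, 0.2]
grip_width: 0.0855
t 6.62 tcp [0.5279 0.092  0.0748] q7 -0.52 F [-0.3 -0.6  0.2] M [-0.05 -0.07  0.05] w 0.0855 
 dpos [ 0.0004 -0.0012  0.0013] drot [ 0.19  0.07 -0.1 ]
clock: 7.25
position: [0.53, 0.0931, 0.078]
tcp_rot: [0.672, -0.671, 0.221, -0.222]
contact_force: [-2.3, 0.3, 9.4]
grip_width: 0.0575
t 7.25 tcp [0.53   0.0931 0.078 ] q7 -0.52 F [-2.3  0.3  9.4] M [-0.17  0.51  0.02] w 0.0575 
 dpos [-0.0006  0.002  -0.0009] drot [-0.14  0.06  0.05]
```

```bash
python3 -m jog '[{"delta_pos":[0,0,0],"delta_rot":[0,-5,0]},{"delta_pos":[0,0,0],"delta_rot":[0,-10,0]},{"delta_pos":[0,0,0],"delta_rot":[0,-15,0]},{"delta_pos":[0,0,0],"delta_rot":[0,-20,0]}]'
python3 -c "
from h import *
to(.529,.0928,.076,.0588-np.radians(40))"
python3 -m jog '[{"delta_pos":[0,0,0],"delta_rot":[0,-8,0]},{"delta_pos":[0,0,0],"delta_rot":[0,-16,0]},{"delta_pos":[0,0,0],"delta_rot":[0,-24,0]},{"delta_pos":[0,0,0],"delta_rot":[0,-32,0]},{"delta_pos":[0,0,0],"delta_rot":[0,-40,0]}]'
python3 -c "
from h import *
to(.529,.0928,.076,.0588-np.radians(40))
snap('wrist','w3');snap('scene','s3')"
python3 -m jog '[{"delta_pos":[0,0,0],"delta_rot":[0,-7,0]},{"delta_pos":[0,0,0],"delta_rot":[0,-14,0]},{"delta_pos":[0,0,0],"delta_rot":[0,-21,0]},{"delta_pos":[0,0,0],"delta_rot":[0,-21,0]}]'
python3 - <<'E'
from h import *
to(.529,.0928,.076,.0588-np.radians(40))
w=snap('wrist','w4')['frame'];s=snap('scene','s4')['frame'][130:250,180:310]
cv2.imwrite('pics/m4.png',cv2.resize(np.hstack([w,cv2.resize(s,(416,384),interpolation=cv2.INTER_CUBIC)])[:,:,::-1],None,fx=.86,fy=.86))
E
```

```text
clock: 7.75
position: [0.5302, 0.0932, 0.0781]
tcp_rot: [0.7, -0.699, 0.1, -0.102]
contact_force: [-1.4, 0.3, 7.2]
grip_width: 0.0571
t 7.75 tcp [0.5302 0.0932 0.0781] q7 -0.23 F [-1.4  0.3  7.2] M [ 0.02  0.17 -0.24] w 0.0571 
 dpos [-0.0011  0.0021 -0.0007] drot [-0.14 20.21  0.1 ]
clock: 8.38
position: [0.5306, 0.0931, 0.0784]
tcp_rot: [0.692, -0.692, -0.146, 0.144]
contact_force: [-1.5, -0.7, 15.9]
grip_width: 0.0574
t 8.38 tcp [0.5306 0.0931 0.0784] q7 0.34 F [-1.5 -0.7 15.9] M [-0.17  0.3  -0.13] w 0.0574 
 dpos [-0.0016  0.0024  0.0003] drot [-0.09 60.3   0.19]
clock: 8.98
position: [0.5312, 0.0931, 0.079]
tcp_rot: [-0.654, 0.655, 0.27, -0.266]
contact_force: [-0.6, 0.5, 19.4]
grip_width: 0.0576
t 8.97 tcp [0.5312 0.0931 0.079 ] q7 0.65 F [-0.6  0.5 19.4] M [0.06 0.24 0.15] w 0.0576 
 dpos [-0.0018  0.003   0.0013] drot [-8.000e-02  8.115e+01  3.000e-01]
```

View pics/m4.png

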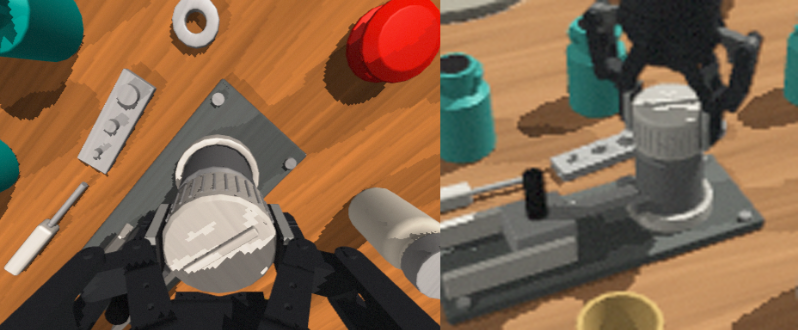

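The wrist view shows the cap between the pads, with its bar running from (195,268) to (260,230). That is still about 30-35° from the jaw axis, as it was when gripped, so the cap turned with the jaws. The upward seal force of about 19 N shows it has come free. In the scene crop the slide is home and the jar is seated in its ring. I'll lift slowly.

```bash
python3 -m jog '[{"delta_pos":[0,-0.002,0],"delta_rot":[0,0,0]},{"delta_pos":[0,-0.004,0],"delta_rot":[0,0,0]},{"delta_pos":[0,-0.006,0],"delta_rot":[0,0,0]},{"delta_pos":[0,-0.006,0],"delta_rot":[0,0,0]}]'
python3 -c "
from h import *
to(.529,.0928,.136,.0588-np.radians(40))"
```

```text
clock: 9.57
position: [0.5292, 0.0929, 0.0827]
tcp_rot: [-0.655, 0.655, 0.267, -0.267]
contact_force: [-0.3, 1.0, -1.2]
grip_width: 0.0571
t 9.57 tcp [0.5292 0.0929 0.0827] q7 0.64 F [-0.3  1.  -1.2] M [-0.04  0.01  0.04] w 0.0571 
 dpos [-0.0002 -0.0533  0.0001] drot [-0.000e+00  8.104e+01  2.000e-02]
```

The force is down to -1.2 N, which is only the cap's weight, so nothing is catching. I'll keep lifting.

```bash
python3 -m jog '[{"delta_pos":[0,-0.008,0],"delta_rot":[0,0,0]},{"delta_pos":[0,-0.018,0],"delta_rot":[0,0,0]},{"delta_pos":[0,-0.028,0],"delta_rot":[0,0,0]},{"delta_pos":[0,-0.038,0],"delta_rot":[0,0,0]},{"delta_pos":[0,-0.048,0],"delta_rot":[0,0,0]},{"delta_pos":[0,-0.055,0],"delta_rot":[0,0,0]},{"delta_pos":[0,-0.055,0],"delta_rot":[0,0,0]},{"delta_pos":[0,-0.055,0],"delta_rot":[0,0,0]}]'
python3 - <<'E'
from h import *
to(.529,.0928,.136,.0588-np.radians(40))
w=snap('wrist','w5')['frame'];s=snap('scene','s5')['frame'][130:250,180:310]
cv2.imwrite('pics/m5.png',cv2.resize(np.hstack([w,cv2.resize(s,(416,384),interpolation=cv2.INTER_CUBIC)])[:,:,::-1],None,fx=.86,fy=.86))
E
```

```text
clock: 10.58
position: [0.5289, 0.0928, 0.1371]
tcp_rot: [0.655, -0.655, -0.267, 0.267]
contact_force: [-0.1, -0.3, -0.9]
grip_width: 0.0578
t 10.57 tcp [0.5289 0.0928 0.1371] q7 0.61 F [-0.1 -0.3 -0.9] M [ 0.01  0.03 -0.01] w 0.0578 
 dpos [ 0.0001  0.0011 -0.    ] drot [ 1.000e-02  8.104e+01 -2.000e-02]
```

View pics/m5.png

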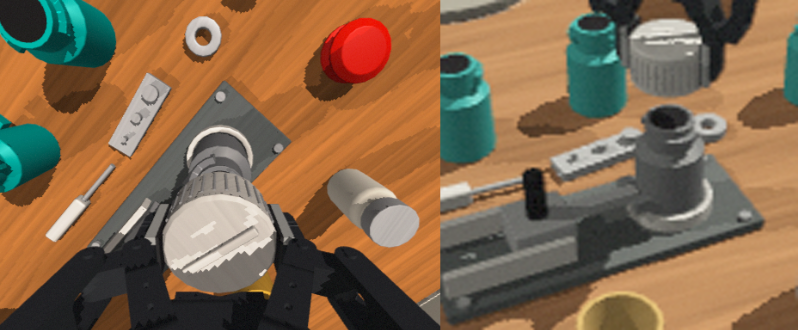

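The cap is held level about 4 cm above the open mouth, which sits at about (672,115) in the scene crop. The jar is standing in its nest and the slide is still home, with the knob at (536,193), unmoved. I'll hand in.

```bash
python3 -c "
from bench import robot
print(robot.hand_in())"
```

```text
the job is handed in; nothing more can be done
None
```

I finished the job and handed it in at about 10.6 s on the robot's clock; the hand-in gives no verdict.

- **Slide:** I pinched the knob and pushed the slide 29.9 mm, until it met its stop with about 15 N. In the last picture the knob is where I left it.
- **Cap:** I gripped it at 90 N and turned it about 81° (1.41 rad) counter-clockwise. The upward seal force rose to about 19 N as it came free. Lifting it showed only the cap's weight, so nothing caught.
- **End state:** The last picture shows the cap held level about 4 cm straight above the open mouth. The jar is standing in its nest, and nothing else in view looks moved.

- **Jar and tongue not measured:** I judged the jar's position only from pictures, and saw no turn or lift. I did not see the tongue between the ears up close; that rests on the slide's travel and the contact force.
- **Top camera:** After the push the arm blocked its view, so I did the later checks with the wrist and scene cameras.

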